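# Cull the chipped canopy and hold a good one over the drone

### The arm

A 7-joint arm with a two-finger parallel gripper is mounted at the origin on the work surface. World frame = base frame: x ahead of the robot, y to its left, z up, the work surface at z = 0. Lengths are in m, angles in rad, forces in N, time in s.
With the tool pointing down it reaches from about 0.425 to 0.875 m from the base axis. Payload 4.7 kg.
Tool frame: the origin (TCP) lies at the very end of the fingers, on their centre line; the grasp point (between the pads) lies 19 mm behind it; z points along the fingers, y is the line along which they close (so a half turn about z gives the same grasp; the last joint's range is limited). The gripper opens to 87 mm and grips with 3 to 60 N. Pads are 19 mm wide; open, the fingers measure 117 mm over their backs; the gripper's body (75 mm by 190 mm) begins 51 mm behind the grasp point.
Start: joints at [-1.262, 0.321, -0.07, 1.45, 0.023, 1.371, -0.057], TCP at [0.189, 0.622, 0.223] pointing down, gripper open.
Joint ranges: [-2.86, 2.86], [-0.3, 2.09], [-1.38, 1.24], [0.06, 2.45], [-1.56, 4.7], [0.09, 2.05], [-2.69, 2.69]. Speed limits (rad/s): [2.57, 2.57, 3.14, 3.14, 3.14, 3.14, 3.14].

### API

Orientations are given as a rotation vector (axis times angle).
In Python, from bench import ctrl, imaging, ticket gives the robot as it stands.
- The arm moves only by the tool jog_arm, never from a script. Its argument "rows" is text: rows parted by semicolons, each of 7 numbers parted by spaces: the shift along the tool's x, y, z in cm, then the turn, a rotation vector about the tool's x, y, z in rad, then the closure, from -1 (fully open) to 1 (shut), so that 0 is half open. A call has 1 to 5 rows; each row shifts and turns the commanded pose from where the row before left it, along the tool's axes as they then stand; what a row does not reach is not made up. A row lasts 1/8 s, in which the tool goes at most 62.5 mm and 10.7 degrees, less where a joint would pass 70% of its speed; a pose out of reach is approached as far as the arm can. A call with a gripper value outside its range is refused whole. The fingers move at their own pace and stop on an object; "force" is the grip in N (left out, the last holds). Time passes only in rows, so rows that do not move let the fingers close. It gives the time, the measured TCP pose, the force, the opening and the grip force at its end, in the units of the state.
- ctrl.get_state(): the state, without advancing time (a new reading comes with each control period).
- imaging.get_image(name): name is "side" or "top" or "wrist"; returns a dict with "img" (384x512x3 uint8, blue, green, red), "vertical_fov" (degrees; the focal length in pixels is half the picture's height over the tangent of half this angle, whatever the lens; pixels are square), "cx", "cy" (the principal point, pixels), "origin" and "orientation" of the camera in the world. Camera axes: x right, y down, z forward; pixel columns grow to the right and rows downward; lengths in m; the calibration is good to about 2 mm. A picture is of the moment at which its call begins. There is no depth.
- ticket.close_job(): hands the job in; it is judged then, once.
The state is a dict: "time": time; "joint_positions": joint angles; "qd": joint speeds; "joint_torque": joint torques, N m; "position": TCP position; "tool_rot": TCP orientation; "ft_force": force on the tool from outside, world axes, zero at the start; "torque": the same for the moment, N m; "grip_width": opening from 0.0 (shut) to 1.0 (fully open); "grip_force": force on a finger pad.
Only numpy, scipy, OpenCV 4.12 (cv2) and the standard library are available. Lean on these libraries where they do the work, as an engineer would, in place of code of your own. Each camera call takes 0.05 s, during which the arm holds its last target. There are 200 camera calls.

### The job

One of the three yellow drone covers on the blue mat has a corner broken out: put it in the red scrap dish and let go of it. Then take either good cover over the brown tool box to the drone and hold it, level and lined up lengthwise, about a centimetre above the silver rim in the middle of the drone, as if about to lower it on; finish while still holding it there, touching neither the drone nor the tool box, leaving the other good cover where it is and disturbing nothing else on the bench.

Things in the scene. Friction and masses are not known exactly. Their poses are not given: they have to be found in the camera images.
- cover_a: good cover: yellow hollow shell open below, all sizes in mm: 64 long (own x) x 36 wide (own y) x 26 high, 3 walls, 40 g, whole rectangle seen from above, the same either way round. Lies open side down on the blue mat (mat top 3 above the bench), long side roughly along world x, 90 to 100 between neighbours' centres along world y. Origin: centre of its lower rim, z up. Grip across the 36 mm sides.
- cover_b: second good cover, identical to cover_a (either may be used; the other stays)
- cover_chipped: the faulty cover: same shell, 64 x 36 x 26, same origin at the centre of the whole outline's lower rim, but the corner at +x, +y is broken out (missing from x = +6 to +32 and y = 0 to +18, through the full height). Both long sides are whole from x = -32 to +6, so grip across y around x = -13. The three covers' places are shuffled.
- scrap_dish: red open square dish, fixed, 130 x 130 x 28 outside, walls and floor 4 thick; origin at the centre of its underside on the bench, x and y along its sides
- toolbox: long open brown tool box of thick board, fixed, 300 (own x, roughly world x) x 55 (own y) x 70 high, tool handles standing in it up to 105; origin at the centre of its underside on the bench. It lies between the blue mat and the drone and may not be touched.
- drone: black four-armed drone airframe, fixed on a white 3 mm work mat, may not be touched. Origin on the white mat under its centre, z up, x along the long side of its bay. Hub deck 100 (x) x 58 (y), top 45 above the origin; four arms at 45 degrees to x with round motor pods (28 radius, top with guard 51) centred 115 from the drone's centre, each with a steel shaft up to 75 above the origin.
- bay (a point): centre of the top of the silver rim (52 along x by 24 along y, standing 8 above the hub deck) over which the cover will fit, 53 above the drone's origin, x along the rim's long side, z up. A cover's long side (x) must lie along this x, either way round.
- flux_bottle: bystander: amber bottle, 48 diameter, 100 high, standing beyond the tool box; origin under its centre
- pump_bottle: bystander: white bottle with steel cap, 60 diameter, 120 high; origin under its centre
- solder_spool: bystander: orange spool standing on end, 54 diameter, 55 high; origin under its centre
- screw_cup: bystander: clear cup, 70 diameter, 40 high; origin under its centre
- screwdriver: bystander: green-handled screwdriver lying on the bench left of the white mat, about 200 long
- spare_battery: bystander: silver flat battery pack 45 x 28 x 12 lying left of the white mat; origin under its centre
Things that resemble listed ones, but are neither listed nor needed, are in the scene too. What is shaped like the cover_chipped but black or turquoise is not meant.

How it is judged:
On the way, in this order (a step that is already met when the one before it is completed fails the run):
1. the chipped cover lies in the red scrap dish, let go (x of cover_chipped in the frame of scrap_dish between -0.055 and 0.055 m and y of cover_chipped in the frame of scrap_dish between -0.055 and 0.055 m and z of cover_chipped in the frame of scrap_dish below 0.025 m and contact force between cover_chipped and the fingers below 0.1 N and linear speed of cover_chipped below 0.03 m/s), for 0.3 s.
2. a good cover is carried over the tool box, above its tool handles (((y of cover_a in the frame of toolbox between -0.04 and 0.04 m and x of cover_a in the frame of toolbox between -0.25 and 0.25 m and z of cover_a in the frame of toolbox above 0.106 m) or (y of cover_b in the frame of toolbox between -0.04 and 0.04 m and x of cover_b in the frame of toolbox between -0.25 and 0.25 m and z of cover_b in the frame of toolbox above 0.106 m))), for 0.04 s.
At the end, for the whole second after the job is handed in: chipped cover released in the dish (within 55 mm of its centre per side, below the rim); a good cover gripped, still, clear of the drone, 3 to 20 mm above the bay rim, centred within 8 mm per side, parallel within 0.14 rad, level within 0.12 rad; the other moved under 20 mm (all of step 1 and ((x of cover_a in the frame of bay between -0.008 and 0.008 m and y of cover_a in the frame of bay between -0.008 and 0.008 m and z of cover_a in the frame of bay between 0.003 and 0.02 m and angle between the x axis of cover_a and the x axis of bay, either way round below 0.14 rad and angle between cover_a's own z axis and vertical below 0.12 rad and linear speed of cover_a below 0.02 m/s and contact force between cover_a and drone below 0.05 N and contact force between cover_a and the fingers above 1 N and distance of cover_b from where it was at the start of the episode below 0.02 m) or (x of cover_b in the frame of bay between -0.008 and 0.008 m and y of cover_b in the frame of bay between -0.008 and 0.008 m and z of cover_b in the frame of bay between 0.003 and 0.02 m and angle between the x axis of cover_b and the x axis of bay, either way round below 0.14 rad and angle between cover_b's own z axis and vertical below 0.12 rad and linear speed of cover_b below 0.02 m/s and contact force between cover_b and drone below 0.05 N and contact force between cover_b and the fingers above 1 N and distance of cover_a from where it was at the start of the episode below 0.02 m))); the arm keeps its last pose, push and grip.
It fails at once if the drone is touched (over 1 N) (contact force between drone and anything else above 1 N).
It fails at once if the tool box is touched (over 1 N) (contact force between toolbox and anything else above 1 N).
It fails at once if a bystander on the bench is moved by more than 20 mm (distance of any of flux_bottle, pump_bottle, solder_spool, screw_cup, screwdriver, spare_battery from where it was at the start of the episode above 0.02 m).
It also fails if it takes over 58 s, if anything falls off the work surface, if the arm or the gripper's body presses on something with over 40 N, if the wrist force passes 120 N, or if a joint passes its speed limit or range.

## Working session

There is one attempt and no reset: what is moved stays moved. The work goes in short steps, Python scripts to look and compute and a tool call to move; the robot and the scene stay as the last step left them, time stands still between calls to the robot, and variables do not carry over. Pictures are saved under pics/ and viewed, at most 10 in all, crops included, and the job is handed in when it is done.

Besides the shell and the picture viewer there is one more tool, called after ">>>" as name(argument=value, ...), one argument or row to a line, values as JSON. jog_arm: Moves the arm, as the interface text tells. Its arguments: {"type":"object","properties":{"rows":{"type":"string"},"force":{"type":"number"}},"required":["rows"]}

```bash
mkdir -p pics; ls
cat > h.py <<'E'
import numpy as np, cv2
from scipy.spatial.transform import Rotation as R
from bench import ctrl, imaging, ticket
def cam(n):
    d=imaging.get_image(n); return d
def Rm(o):
    o=np.array(o,float)
    if o.shape==(3,3): return o
    return R.from_rotvec(o).as_matrix() if o.size==3 else R.from_quat(o).as_matrix()
def ray(d,u,v):
    f=d["img"].shape[0]/2/np.tan(np.radians(d["vertical_fov"])/2)
    return Rm(d["orientation"])@np.array([(u-d["cx"])/f,(v-d["cy"])/f,1.])
def onz(d,u,v,z):
    r=ray(d,u,v); o=np.array(d["origin"]); return o+r*(z-o[2])/r[2]
E
python3 - <<'E'
from h import *
import pickle
for n in("top","side"):
    d=cam(n);pickle.dump(d,open(n+".pkl","wb"))
    print(n,{k:v for k,v in d.items() if k!="img"})
    cv2.imwrite(f"pics/{n}1.png",cv2.resize(d["img"],(800,600),interpolation=2))
print(ctrl.get_state())
E
```

```text
pics
top {'vertical_fov': 48.805823662036886, 'cx': 262.59309555435163, 'cy': 197.8413137541811, 'origin': array([0.31390967, 0.03338535, 1.37266061]), 'orientation': array([-2.17423459,  2.1133925 , -0.18571604])}
side {'vertical_fov': 55.03876889213966, 'cx': 261.7523713074917, 'cy': 189.26237721592196, 'origin': array([ 0.13982556, -0.72196968,  0.95905822]), 'orientation': array([-2.32809519,  0.5802763 , -0.21422429])}
{'time': 0.1, 'joint_positions': array([-1.26192444,  0.32173678, -0.07009813,  1.4515997 ,  0.02256742,
        1.3707636 , -0.05691839]), 'qd': array([ 0.00122496, -0.00219162, -0.00096282, -0.0024323 ,  0.00028375,
        0.00140917, -0.00211273]), 'joint_torque': array([-5.65446353e-04, -4.92572773e+01, -4.06015199e-01, -3.13400602e+01,
       -6.42484473e-02,  3.94721248e-02,  9.30180408e-05]), 'position': array([0.18871927, 0.62147253, 0.22155538]), 'tool_rot': array([-4.61297221e-01, -3.10734206e+00,  2.68535942e-03]), 'ft_force': array([ 0.13089913,  0.30561122, -0.07389769]), 'torque': array([0.01496347, 0.03810934, 0.00022593]), 'grip_force': 0.0, 'grip_width': 1.0039226703086752}
```

View pics/top1.png

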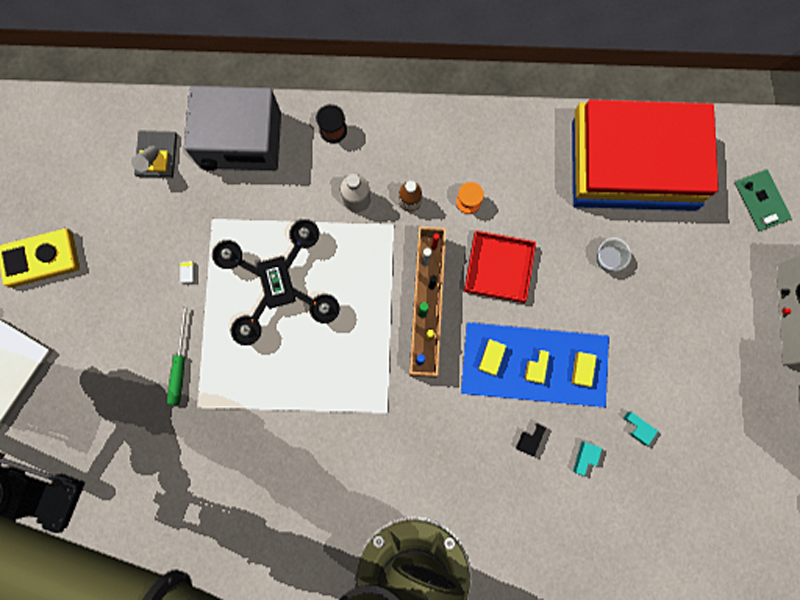

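View pics/side1.png

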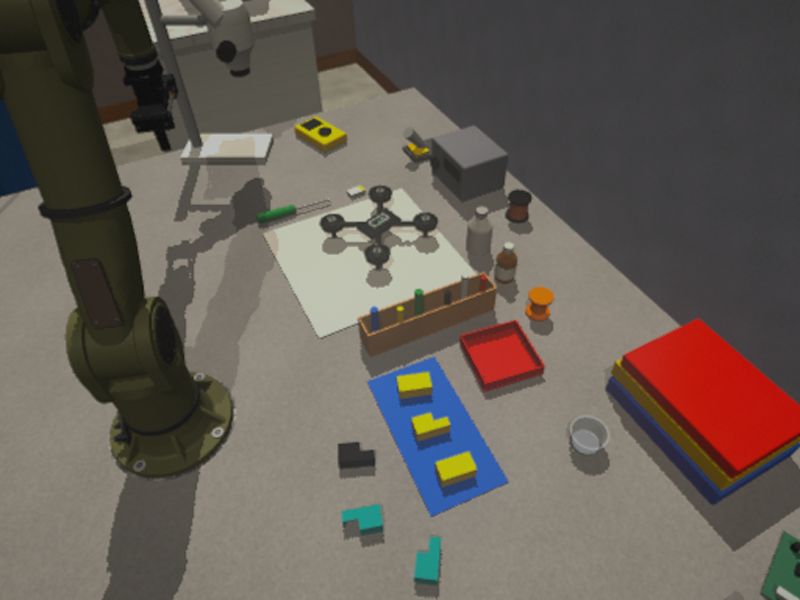

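The top view shows three yellow covers on the blue mat at (492,357), (538,366) and (585,369) in the 800-wide picture. The middle one lacks its upper-left (+x,+y) corner. The black piece at (532,440) and the turquoise ones at (588,457) and (640,428) are off the mat and the wrong colour. I'll confirm this in an enlarged crop and measure.

Run:
```python
from h import *
import pickle
d=pickle.load(open("top.pkl","rb")); im=d["img"]
hsv=cv2.cvtColor(im,cv2.COLOR_BGR2HSV)
a=cv2.resize(im[205:275,290:400],None,fx=5,fy=5,interpolation=2)
b=cv2.resize(im[135:225,130:222],None,fx=5,fy=5,interpolation=2)
W=np.zeros((450,800,3),np.uint8)
b=cv2.resize(im[137:225,130:222],(368,352),interpolation=2);a=cv2.resize(im[205:275,292:400],(432,280),interpolation=2)
W[:352,:368]=b;W[:280,368:]=a
cv2.imwrite("pics/crop.png",W)
m=cv2.inRange(hsv,(22,120,60),(36,255,255)); m[:200]=0;m[280:]=0;m[:,:290]=0
n,l,s,c=cv2.connectedComponentsWithStats(m)
for i in range(1,n):
    if s[i,4]<60: continue
    mi=(l==i); V=hsv[...,2][mi]; print("blob",s[i],c[i],np.percentile(V,[5,25,50,75,95]))
    th=0.85*np.percentile(V,75)
    tm=(mi&(hsv[...,2]>th)).astype(np.uint8)
    for nm,mm in(("all",mi.astype(np.uint8)),("top",tm)):
        vv,uu=np.nonzero(mm); P=np.array([onz(d,u,v,0.029)[:2] for u,v in zip(uu,vv)])
        (cx,cy),(w,h),an=cv2.minAreaRect((P*1000).astype(np.float32)); print(nm,len(P),round(cx),round(cy),round(w),round(h),round(an,1))
# red dish
m=cv2.inRange(hsv,(0,150,60),(8,255,255))|cv2.inRange(hsv,(172,150,60),(180,255,255))
n,l,s,c=cv2.connectedComponentsWithStats(m)
for i in range(1,n):
    if s[i,4]>400 and s[i,1]>130:
        vv,uu=np.nonzero(l==i);P=np.array([onz(d,u,v,0.028)[:2] for u,v in zip(uu,vv)]);print("dish",s[i],[np.round(q,3) for q in cv2.minAreaRect((P*1000).astype(np.float32))])
# toolbox
m=cv2.inRange(hsv,(8,90,40),(20,255,255));n,l,s,c=cv2.connectedComponentsWithStats(m)
for i in range(1,n):
    if s[i,4]>300 and s[i,1]>130:
        vv,uu=np.nonzero(l==i);P=np.array([onz(d,u,v,0.07)[:2] for u,v in zip(uu,vv)]);print("box",s[i],[np.round(q,3) for q in cv2.minAreaRect((P*1000).astype(np.float32))])
# drone
m=((hsv[...,2]<75)).astype(np.uint8); m[:137]=0;m[225:]=0;m[:,:130]=0;m[:,222:]=0
m=cv2.morphologyEx(m,cv2.MORPH_OPEN,cv2.getStructuringElement(cv2.MORPH_ELLIPSE,(9,9)))
n,l,s,c=cv2.connectedComponentsWithStats(m)
for i in range(1,n): print("dark",s[i],c[i],onz(d,*c[i],0.054)[:2])
```

```text
blob [306 218  18  22 234] [314.61111111 228.55555556] [183.6  235.   236.   242.   253.35]
all 234 437 -149 37 65 71.0
top 219 438 -150 35 62 72.0
blob [337 225  14  20 190] [343.91578947 235.47894737] [183. 235. 237. 242. 255.]
all 190 422 -242 37 64 80.2
top 173 424 -242 35 62 80.2
blob [367 226  14  21 237] [373.75527426 236.15611814] [180.6 235.  236.  241.  254.2]
all 237 418 -338 37 65 80.6
top 217 420 -339 35 62 79.8
dish [ 297  148   46   45 1549] [array([ 628.555, -164.934]), array([130.894, 132.223]), np.float64(81.149)]
box [ 262  145   23   96 1438] [array([544.387, -14.595]), array([ 56.339, 303.772]), np.float64(87.992)]
```

View pics/crop.png

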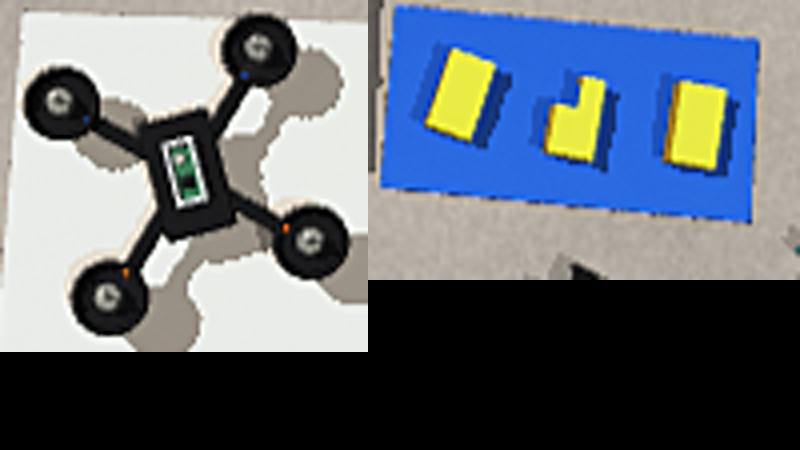

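The crop confirms it. The middle yellow cover, at (578,120) in the crop, lacks its upper-left corner, so it is the chipped one; its two neighbours are whole rectangles. Next I'll find the drone from its four pods and its rim.

Run:
```python
from h import *
import pickle
d=pickle.load(open("top.pkl","rb")); im=d["img"]
hsv=cv2.cvtColor(im,cv2.COLOR_BGR2HSV)
dark=(hsv[...,2]<90).astype(np.uint8); 
k=lambda n:cv2.getStructuringElement(cv2.MORPH_ELLIPSE,(n,n))
m=dark.copy(); m[:137]=0;m[225:]=0;m[:,:130]=0;m[:,222:]=0
mc=cv2.morphologyEx(m,cv2.MORPH_CLOSE,k(7)); mo=cv2.morphologyEx(mc,cv2.MORPH_OPEN,k(13))
n,l,s,c=cv2.connectedComponentsWithStats(mo)
for i in range(1,n): print("dark",s[i],c[i],onz(d,*c[i],0.05)[:2])
hub=None
# rim: bright pixels inside dark hub
x0,y0=176,180
sub=((hsv[...,2]>150)|(hsv[...,1]>90)).astype(np.uint8)
filled=np.zeros_like(sub); 
q=np.zeros_like(sub); q[y0-14:y0+15,x0-14:x0+15]=1
n,l,s,c=cv2.connectedComponentsWithStats(sub&q)
for i in range(1,n):
    vv,uu=np.nonzero(l==i);P=np.array([onz(d,u,v,0.056)[:2] for u,v in zip(uu,vv)]);print("rim",s[i],c[i],[np.round(z,1) for z in cv2.minAreaRect((P*1000).astype(np.float32))])
```

```text
dark [186 141  18  18 255] [194.53333333 149.48627451] [0.6784584  0.24225061]
dark [136 154  19  18 276] [145.15217391 162.63043478] [0.63022729 0.397294  ]
dark [164 165  26  32 566] [176.49293286 180.41696113] [0.57537808 0.294062  ]
dark [198 189  19  18 273] [207.01465201 197.24908425] [0.52412027 0.19471782]
dark [148 202  19  19 279] [157.06451613 211.27598566] [0.47493707 0.34894979]
rim [162 166   1   3   3] [162. 167.] [array([616.2, 341.3]), array([6.5, 0. ]), np.float64(3.7)]
rim [167 166   3   2   4] [167.75 166.25] [array([618.5, 322.5]), array([3.3, 6.3]), np.float64(3.6)]
rim [171 167   1   1   1] [171. 167.] [array([617.1, 312.9]), array([0., 0.]), np.float64(0.0)]
rim [175 166   1   1   1] [175. 166.] [array([620.7, 300.4]), array([0., 0.]), np.float64(0.0)]
rim [184 166   7  19  82] [187.8902439 174.8902439] [array([592.6, 260.7]), array([58.5, 19. ]), np.float64(3.1)]
rim [170 170  12  19 108] [175.91666667 179.85185185] [array([576.6, 297.2]), array([58.9, 26.4]), np.float64(18.2)]
rim [179 172   1   1   1] [179. 172.] [array([601.6, 286.6]), array([0., 0.]), np.float64(0.0)]
rim [162 176   7  19 100] [164.44 185.66] [array([558.6, 328.2]), array([58.2, 18.9]), np.float64(3.7)]
rim [181 178   1   1   1] [181. 178.] [array([582.4, 279.1]), array([0., 0.]), np.float64(0.0)]
rim [184 193   1   1   1] [184. 193.] [array([534.6, 266.9]), array([0., 0.]), np.float64(0.0)]
rim [187 192   1   1   1] [187. 192.] [array([538. , 257.7]), array([0., 0.]), np.float64(0.0)]
rim [188 192   3   3   5] [189.4 193.4] [array([533.5, 249.5]), array([4.5, 8.9]), np.float64(47.9)]
rim [180 194   2   1   2] [180.5 194. ] [array([531. , 277.7]), array([3.1, 0. ]), np.float64(91.7)]
```

>>> jog_arm(
  rows="0 0 0 0 0 0 -1; 0 0 0 0 0 0 -1",
)

```text
time: 0.35
position: [0.1889, 0.6218, 0.2223]
tool_rot: [0.461, 3.107, -0.001]
ft_force: [0.3, 0.5, 0.1]
grip_width: 1.0
grip_force: 0.0
```

>>> jog_arm(
  rows="-4.5 -3 0 0 0 0 -1;-4.5 -3 0 0 0 0 -1;-4.5 -3 0 0 0 0 -1;-4.5 -3 0 0 0 0 -1;-4.5 -3 0 0 0 0 -1",
)

```text
time: 0.98
position: [0.3616, 0.4116, 0.2228]
tool_rot: [0.461, 3.107, 0.001]
ft_force: [0.8, 0.8, 0.4]
grip_width: 1.002
grip_force: 0.0
```

>>> jog_arm(
  rows="-4.5 -3 0 0 0 0 -1;-4.5 -3 0 0 0 0 -1;-4.5 -3 0 0 0 0 -1;-2 -5 0 0 0 0 -1;0 -6 0 0 0 0 -1",
)

```text
time: 1.6
position: [0.4518, 0.1744, 0.2225]
tool_rot: [0.464, 3.106, -0.001]
ft_force: [-0.0, -0.9, 0.6]
grip_width: 0.999
grip_force: 0.0
```

>>> jog_arm(
  rows="0 -6 0 0 0 0 -1;0 -6 0 0 0 0 -1;0 -6 0 0 0 0 -1;0 -6 0 0 0 0 -1;0 -6 0 0 0 0 -1",
)

```text
time: 2.22
position: [0.3671, -0.1003, 0.2224]
tool_rot: [0.461, 3.108, 0.001]
ft_force: [0.9, 1.2, 0.7]
grip_width: 1.0
grip_force: 0.0
```

```bash
cat > go.py <<'E'
import sys
from h import *
s=ctrl.get_state(); p=s["position"]; M=R.from_rotvec(s["tool_rot"]).as_matrix()
def to(x,y,z,yaw):
    # yaw deg of tool x line (mod 180), tool down
    c=np.degrees(np.arctan2(M[1,0],M[0,0])); t=(yaw-c+90)%180-90+c
    a=np.radians(t); T=np.array([[np.cos(a),np.sin(a),0],[np.sin(a),-np.cos(a),0],[0,0,-1]])
    print("shift cm",np.round(M.T@(np.array([x,y,z])-p)*100,2),"rv",np.round(R.from_matrix(M.T@T).as_rotvec(),3),"yaw now",round(c,1),"t",s["time"],"q",np.round(s["joint_positions"],2),p.round(4))
if __name__=="__main__": to(*map(float,sys.argv[1:5]))
E
python3 go.py 0.411 -0.240 0.12 -9.8
```

```text
shift cm [ -8.26 -12.1   10.23] rv [ 0.001 -0.    -0.123] yaw now 163.1 t 2.225 q [-0.18 -0.3   0.31  2.06  0.09  1.36  1.38] [ 0.3671 -0.1003  0.2224]
```

>>> jog_arm(
  rows="-4 0 0 0 0 -0.06 -1;-4 -3 1 0 0 -0.06 -1;0 -4.5 3 0 0 0 -1;0 -4.5 3 0 0 0 -1;0 0 2 0 0 0 -1",
)

```text
time: 2.85
position: [0.4207, -0.2414, 0.1317]
tool_rot: [-0.285, -3.128, 0.002]
ft_force: [0.5, 0.7, -0.6]
grip_width: 1.001
grip_force: 0.0
```

```bash
python3 go.py 0.411 -0.240 0.006 -9.8
python3 - <<'E'
from h import *
d=cam("wrist"); im=d["img"]; cv2.imwrite("pics/w1.png",im)
hsv=cv2.cvtColor(im,cv2.COLOR_BGR2HSV)
m=cv2.inRange(hsv,(22,120,120),(36,255,255))
n,l,s,c=cv2.connectedComponentsWithStats(m)
for i in range(1,n):
    if s[i,4]<300: continue
    vv,uu=np.nonzero(l==i)
    P=np.array([onz(d,u,v,0.029)[:2] for u,v in zip(uu,vv)])*1000
    print(s[i],[np.round(z,1) for z in cv2.minAreaRect(P.astype(np.float32))])
E
```

```text
shift cm [ 0.97 -0.02 12.57] rv [-0.002 -0.001 -0.01 ] yaw now 169.6 t 2.85 q [-0.08  0.03  0.56  1.98 -0.02  1.13  1.87] [ 0.4207 -0.2414  0.1317]
[ 326  161   47   64 2115] [array([ 439.2, -151.1]), array([36.2, 64.8]), np.float64(71.6)]
[ 240  165   36   60 1654] [array([ 424.2, -242.5]), array([35.2, 63.2]), np.float64(80.2)]
[ 145  178   45   59 1898] [array([ 420.7, -336.4]), array([42.1, 63.8]), np.float64(80.0)]
```

View pics/w1.png

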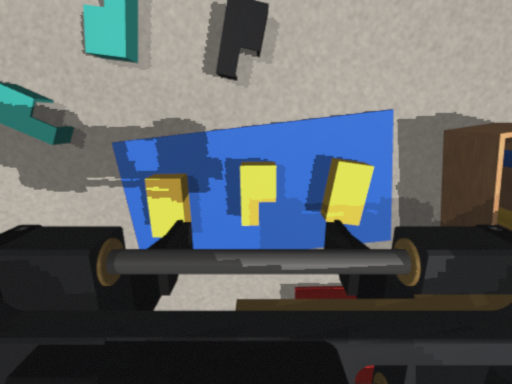

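The wrist view agrees with the top view: the chipped cover is at (258,193), its missing corner facing +x,+y, and lies centred between the fingers. Going down to grip it.

>>> jog_arm(
  rows="1 0 3 0 0 0 -1;0 0 3.5 0 0 0 -1;0 0 3.5 0 0 0 -1;0 0 2.5 0 0 0 -1;0 0 0 0 0 0 -1",
)

```text
time: 3.52
position: [0.4116, -0.2348, 0.0067]
tool_rot: [-0.273, -3.127, -0.001]
ft_force: [-0.3, -0.4, 1.2]
grip_width: 1.001
grip_force: 0.0
```

>>> jog_arm(
  rows="0 0 0 0 0 0 1;0 0 0 0 0 0 1;0 0 0 0 0 0 1;0 0 0 0 0 0 1;0 0 0 0 0 0 1",
  force=15,
)

```text
time: 4.15
position: [0.4128, -0.2358, 0.0078]
tool_rot: [0.274, 3.129, 0.0]
ft_force: [-0.9, -0.5, -0.8]
grip_width: 0.519
grip_force: 0.3
```

```bash
python3 go.py 0.613 -0.168 0.12 -8.8
```

```text
shift cm [-18.54  10.16 -11.2 ] rv [ 0.     0.001 -0.021] yaw now 170.0 t 4.15 q [-0.05  0.2   0.56  2.11 -0.14  0.86  1.98] [ 0.4128 -0.2358  0.0078]
```

>>> jog_arm(
  rows="0 0 0 0 0 0 1;0 0 0 0 0 0 1;0 0 -4 0 0 0 1;0 0 -4 0 0 0 1;0 0 -4 0 0 0 1",
)

```text
time: 4.78
position: [0.4123, -0.2356, 0.1287]
tool_rot: [-0.274, -3.129, -0.0]
ft_force: [0.9, -0.6, -0.2]
grip_width: 0.409
grip_force: 15.0
```

```bash
python3 go.py 0.613 -0.168 0.12 -8.8
```

```text
shift cm [-18.59  10.15   0.86] rv [ 0.    -0.    -0.021] yaw now 170.0 t 4.775 q [-0.1   0.01  0.57  2.01 -0.    1.13  1.87] [ 0.4123 -0.2356  0.1287]
```

>>> jog_arm(
  rows="-4.6 2.5 0 0 0 -0.02 1;-4.6 2.5 0 0 0 0 1;-4.6 2.5 0 0 0 0 1;-4.8 2.65 0 0 0 0 1;0 0 0 0 0 0 1",
)

```text
time: 5.4
position: [0.6156, -0.1609, 0.1259]
tool_rot: [-0.233, -3.132, -0.001]
ft_force: [-1.2, -0.5, -1.2]
grip_width: 0.412
grip_force: 15.0
```

```bash
python3 go.py 0.613 -0.168 0.012 -8.8
```

```text
shift cm [ 0.14 -0.75 11.39] rv [ 0.001 -0.001  0.005] yaw now 171.5 t 5.4 q [-0.17  0.38  0.48  1.62 -0.19  1.19  1.78] [ 0.6156 -0.1609  0.1259]
```

>>> jog_arm(
  rows="0.1 -0.7 3 0 0 0 1;0 0 3 0 0 0 1;0 0 3 0 0 0 1;0 0 2.3 0 0 0 1;0 0 0 0 0 0 1",
)

```text
time: 6.02
position: [0.6077, -0.1719, 0.0126]
tool_rot: [-0.244, -3.127, -0.001]
ft_force: [-0.1, 0.3, 0.4]
grip_width: 0.413
grip_force: 15.0
```

```bash
python3 go.py 0.613 -0.168 0.012 -8.8
```

```text
shift cm [-0.46  0.47  0.06] rv [ 0.    -0.005 -0.002] yaw now 171.1 t 6.025 q [-0.13  0.49  0.46  1.72 -0.25  0.99  1.84] [ 0.6077 -0.1719  0.0126]
```

>>> jog_arm(
  rows="0 0 0 0 0 0 -0.2;0 0 0 0 0 0 -0.2;0 0 0 0 0 0 -0.2;0 0 0 0 0 0 -0.2;0 0 0 0 0 0 -0.2",
)

```text
time: 6.65
position: [0.6105, -0.1719, 0.0149]
tool_rot: [0.243, 3.132, 0.0]
ft_force: [-1.1, 1.2, -0.8]
grip_width: 0.599
grip_force: 0.0
```

>>> jog_arm(
  rows="0 0 -3 0 0 0 -0.2;0 0 -3 0 0 0 -0.2;0 0 -3 0 0 0 -1;0 0 -3 0 0 0 -1;0 0 -1 0 0 0 -1",
)

```text
time: 7.28
position: [0.6115, -0.1724, 0.1468]
tool_rot: [0.243, 3.128, -0.0]
ft_force: [0.1, -0.6, -0.2]
grip_width: 0.857
grip_force: 0.0
```

```bash
python3 go.py 0.420 -0.338 0.13 -10
python3 - <<'E'
from h import *
d=cam("top"); im=d["img"]; 
hsv=cv2.cvtColor(im,cv2.COLOR_BGR2HSV)
m=cv2.inRange(hsv,(22,120,120),(36,255,255));m[:,:290]=0;m[:130]=0;m[280:]=0
n,l,s,c=cv2.connectedComponentsWithStats(m)
for i in range(1,n):
    if s[i,4]<40: continue
    vv,uu=np.nonzero(l==i)
    P=np.array([onz(d,u,v,0.03)[:2] for u,v in zip(uu,vv)])*1000
    print(s[i],[np.round(z,1) for z in cv2.minAreaRect(P.astype(np.float32))])
cv2.imwrite("pics/t2.png",cv2.resize(im[130:280,260:420],None,fx=4,fy=4))
E
```

```text
shift cm [ 16.37 -19.32   1.62] rv [0.    0.004 0.02 ] yaw now 171.1 t 7.275 q [-0.17  0.36  0.5   1.61 -0.18  1.22  1.78] [ 0.6115 -0.1724  0.1468]
[367 226  14  21 236] [array([ 418.2, -338.2]), array([37.1, 64.7]), np.float64(80.6)]
```

View pics/t2.png

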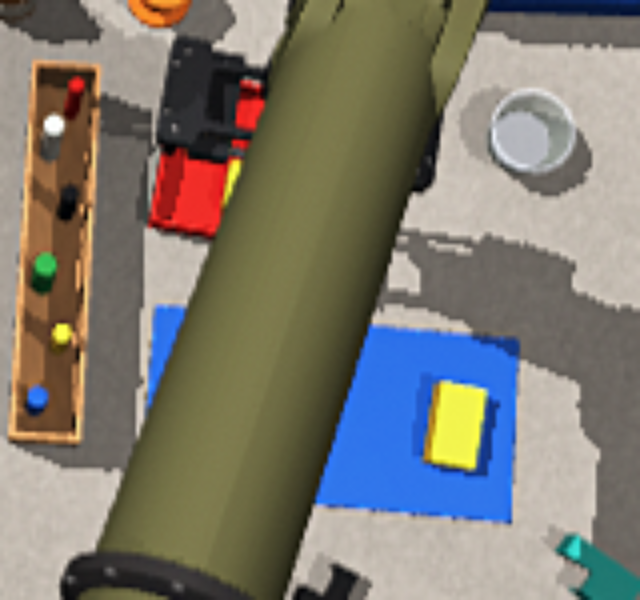

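The arm hides most of the dish, but yellow shows inside it at (232,185) and the far good cover is unmoved at (458,425). Next I'll fetch that cover.

>>> jog_arm(
  rows="3 -4 0 0 0 0.01 -1;3.2 -3.8 0 0 0 0.01 -1;3.2 -3.8 0 0 0 0 -1;3.4 -3.8 0.5 0 0 0 -1;3.4 -3.8 1 0 0 0 -1",
)

```text
time: 7.95
position: [0.4168, -0.3345, 0.1286]
tool_rot: [-0.274, -3.129, -0.0]
ft_force: [1.3, -0.6, 0.4]
grip_width: 1.003
grip_force: 0.0
```

>>> jog_arm(
  rows="0 0 0 0 0 0 -1;0 0 0 0 0 0 -1",
)

```text
time: 8.2
position: [0.4184, -0.3333, 0.1289]
tool_rot: [-0.274, -3.129, -0.002]
ft_force: [0.1, 0.3, -1.7]
grip_width: 0.998
grip_force: 0.0
```

```bash
python3 go.py 0.420 -0.3375 0.006 -10
python3 - <<'E'
from h import *
for nm in("wrist","top"):
  d=cam(nm); im=d["img"]
  hsv=cv2.cvtColor(im,cv2.COLOR_BGR2HSV)
  m=cv2.inRange(hsv,(22,120,200),(36,255,255))
  if nm=="top": m[:,:290]=0;m[:130]=0;m[280:]=0
  n,l,s,c=cv2.connectedComponentsWithStats(m)
  for i in range(1,n):
    if s[i,4]<40: continue
    vv,uu=np.nonzero(l==i)
    P=np.array([onz(d,u,v,0.029)[:2] for u,v in zip(uu,vv)])*1000
    print(nm,s[i],[np.round(z,1) for z in cv2.minAreaRect(P.astype(np.float32))])
E
```

```text
shift cm [-0.24 -0.4  12.29] rv [ 0.001 -0.001 -0.   ] yaw now 170.0 t 8.2 q [ 0.05  0.16  0.63  1.87 -0.11  1.14  2.11] [ 0.4184 -0.3333  0.1289]
wrist [ 416  149   53   65 2115] [array([ 439.6, -150.6]), array([34.7, 62.9]), np.float64(71.6)]
wrist [ 235  165   35   60 1939] [array([ 420.4, -339.8]), array([34.5, 62.5]), np.float64(80.6)]
top [316 163  14  20 166] [array([ 621.8, -174.3]), array([35.2, 63.5]), np.float64(80.9)]
top [307 218  17  22 221] [array([ 438.2, -150. ]), array([35.2, 62. ]), np.float64(72.0)]
top [374 227   7   8  48] [array([ 436.5, -348.8]), array([19.2, 22.2]), np.float64(89.0)]
top [368 240  11   7  49] [array([ 396.9, -335.8]), array([33.7, 16.9]), np.float64(80.3)]
```

>>> jog_arm(
  rows="-0.2 -0.5 3 0 0 0 -1;0 0 3.5 0 0 0 -1;0 0 3.5 0 0 0 -1;0 0 2.2 0 0 0 -1;0 0 0 0 0 0 -1",
)

```text
time: 8.93
position: [0.4197, -0.3378, 0.0062]
tool_rot: [-0.271, -3.127, -0.001]
ft_force: [-0.2, -0.3, 0.6]
grip_width: 1.0
grip_force: 0.0
```

>>> jog_arm(
  rows="0 0 0 0 0 0 1;0 0 0 0 0 0 1;0 0 0 0 0 0 1;0 0 0 0 0 0 1;0 0 0 0 0 0 1",
  force=20,
)

```text
time: 9.55
position: [0.4196, -0.3393, 0.0078]
tool_rot: [0.274, 3.129, -0.0]
ft_force: [-0.2, -0.5, -0.7]
grip_width: 0.513
grip_force: 0.0
```

>>> jog_arm(
  rows="0 0 0 0 0 0 1;0 0 0 0 0 0 1;0 0 0 0 0 0 1;0 0 0 0 0 0 1",
)

```text
time: 10.05
position: [0.4196, -0.3393, 0.0077]
tool_rot: [0.274, 3.129, 0.0]
ft_force: [0.1, 0.8, 0.5]
grip_width: 0.411
grip_force: 20.0
```

>>> jog_arm(
  rows="0 0 -3 0 0 0 1;0 0 -4 0 0 0 1;0 0 -5 0 0 0 1;0 0 -5 0 0 0 1;0 0 -2 0 0 0 1",
)

```text
time: 10.68
position: [0.4206, -0.3403, 0.2009]
tool_rot: [0.274, 3.125, -0.003]
ft_force: [0.1, 0.0, -1.8]
grip_width: 0.413
grip_force: 20.0
```

```bash
python3 go.py 0.577 0.2965 0.20 17.2
```

```text
shift cm [-4.320e+00  6.543e+01  4.000e-02] rv [-0.002  0.005 -0.475] yaw now 170.0 t 10.675 q [ 0.02  0.1   0.65  1.78 -0.07  1.28  2.09] [ 0.4206 -0.3403  0.2009]
```

>>> jog_arm(
  rows="-0.3 4 0 0 0 0 1;-0.3 4.5 0 0 0 0 1;-0.3 5 0 0 0 0 1;-0.3 5 0 0 0 0 1;-0.3 5 0 0 0 0 1",
)

```text
time: 11.3
position: [0.4753, -0.1089, 0.1977]
tool_rot: [0.274, 3.129, 0.0]
ft_force: [0.8, -0.1, 0.0]
grip_width: 0.413
grip_force: 20.0
```

>>> jog_arm(
  rows="-0.3 5 0 0 0 0 1;-0.3 5 0 0 0 0 1;-0.3 5 0 0 0 0 1;-0.3 5 0 0 0 0 1;-0.3 5 0 0 0 0 1",
)

```text
time: 11.92
position: [0.5336, 0.1346, 0.1976]
tool_rot: [0.274, 3.129, -0.0]
ft_force: [1.7, 0.4, -0.4]
grip_width: 0.406
grip_force: 20.0
```

>>> jog_arm(
  rows="-0.3 5 0 0 0 0 1;-0.3 5 0 0 0 0 1;-0.3 4 0 0 0 0 1;0 0 0 0 0 -0.16 1;0 0 0 0 0 -0.16 1",
)

```text
time: 12.55
position: [0.5663, 0.27, 0.1968]
tool_rot: [0.238, -3.132, 0.001]
ft_force: [-0.1, -1.5, 0.7]
grip_width: 0.409
grip_force: 20.0
```

>>> jog_arm(
  rows="0 0 0 0 0 -0.155 1;0 0 0 0 0 0 1;0 0 0 0 0 0 1",
)

```text
time: 12.92
position: [0.5666, 0.2693, 0.1975]
tool_rot: [0.466, -3.107, 0.0]
ft_force: [-0.6, 0.4, -0.3]
grip_width: 0.413
grip_force: 20.0
```

```bash
python3 go.py 0.577 0.2965 0.12 17.2
```

```text
shift cm [-1.8   2.3   7.75] rv [-0.    -0.    -0.003] yaw now -163.0 t 12.925 q [-0.55  0.28  0.07  1.55 -0.02  1.31  1.4 ] [0.5666 0.2693 0.1975]
```

>>> jog_arm(
  rows="-0.9 1.1 2 0 0 0 1;-0.9 1.2 2 0 0 0 1;0 0 2 0 0 0 1;0 0 1.7 0 0 0 1;0 0 0 0 0 0 1",
)

```text
time: 13.55
position: [0.5758, 0.2955, 0.1182]
tool_rot: [0.468, -3.103, 0.003]
ft_force: [0.2, -0.1, -0.6]
grip_width: 0.412
grip_force: 20.0
```

>>> jog_arm(
  rows="0 0 0 0 0 0 1;0 0 0 0 0 0 1",
)

```text
time: 13.8
position: [0.5778, 0.2968, 0.122]
tool_rot: [-0.469, 3.104, 0.001]
ft_force: [-0.3, -0.5, -0.5]
grip_width: 0.412
grip_force: 20.0
```

```bash
python3 go.py 0.577 0.2965 0.07 17.2
python3 - <<'E'
from h import *
import pickle
W=np.zeros((600,800,3),np.uint8)
for n in("wrist","side"):
    d=cam(n);pickle.dump(d,open(n+"2.pkl","wb"))
W[:384,:512]=pickle.load(open("wrist2.pkl","rb"))["img"]
s=pickle.load(open("side2.pkl","rb"))["img"]
W[300:600,400:800]=cv2.resize(s[95:195,180:313],(400,300),interpolation=2)
cv2.imwrite("pics/w2.png",W)
E
```

```text
shift cm [ 0.1  -0.01  5.2 ] rv [ 0.     0.002 -0.   ] yaw now -162.8 t 13.8 q [-0.56  0.38  0.06  1.58 -0.02  1.18  1.37] [0.5778 0.2968 0.122 ]
```

View pics/w2.png

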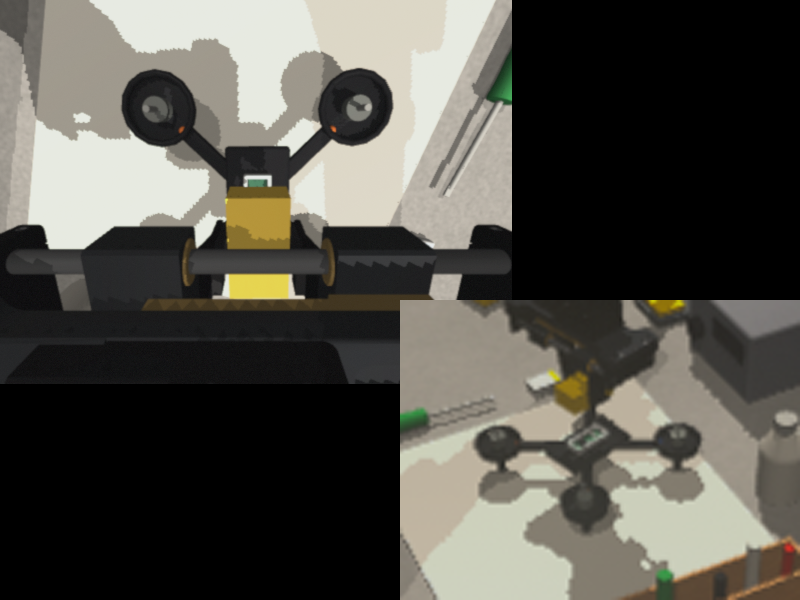

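The wrist view shows the cover (columns 227–290) lined up with the hub (227–289), the rim at (257,182) and the pods at (158,107) and (356,107). The side view shows it clear above the drone. I'll make one numeric check, then lower.

Run:
```python
from h import *
import pickle
d=pickle.load(open("wrist2.pkl","rb")); im=d["img"]
g=(cv2.cvtColor(im,cv2.COLOR_BGR2GRAY)<100).astype(np.uint8); g[150:]=0; g[:60]=0
g[:,:100]=0;g[:,410:]=0
g=cv2.morphologyEx(g,cv2.MORPH_CLOSE,np.ones((25,25))); 
g=cv2.morphologyEx((g>0).astype(np.uint8),cv2.MORPH_OPEN,cv2.getStructuringElement(cv2.MORPH_ELLIPSE,(55,55)))
n,l,s,c=cv2.connectedComponentsWithStats(g)
for i in range(1,n): print(s[i],onz(d,*c[i],.05)[:2].round(4))
for p in((158,107),(356,107)): print(onz(d,*p,.052).round(4))
hsv=cv2.cvtColor(im,cv2.COLOR_BGR2HSV); m=cv2.inRange(hsv,(18,110,80),(36,255,255)); m[:170]=0;m[250:]=0;m[:,:215]=0;m[:,300:]=0
rows=[(v,np.nonzero(m[v])[0]) for v in (188,192,198,205,212)]
for v,x in rows: print(v,x.min(),x.max(),onz(d,x.min(),v,.144)[:2].round(4),onz(d,x.max(),v,.144)[:2].round(4))
vv=[np.nonzero(m[:,u])[0].min() for u in (235,245,258,270,283)]; print(vv)
for u,v in((235,vv[0]),(283,vv[-1])): print("rim low edge",onz(d,u,v,.117).round(4))
d=imaging.get_image("side")
```

```text
[ 317   69   75   77 4543] [0.4765 0.3484]
[ 122   70   75   77 4556] [0.5253 0.194 ]
[0.5244 0.1936 0.052 ]
[0.4763 0.3494 0.052 ]
188 230 286 [0.5473 0.271 ] [0.5384 0.2999]
192 228 287 [0.5498 0.2706] [0.5403 0.3011]
198 226 289 [0.5534 0.2705] [0.5432 0.3033]
205 226 289 [0.5572 0.2715] [0.547  0.3046]
212 226 289 [0.5612 0.2726] [0.5509 0.3059]
[np.int64(187), np.int64(188), np.int64(187), np.int64(187), np.int64(187)]
rim low edge [0.5534 0.2732 0.117 ]
rim low edge [0.5443 0.3027 0.117 ]
```

>>> jog_arm(
  rows="0 -0.1 1.5 0 0 0 1;0 0 1.5 0 0 0 1;0 0 1 0 0 0 1;0 0 0.6 0 0 0 1;0 0 0.4 0 0 0 1",
)

```text
time: 14.58
position: [0.5773, 0.2958, 0.0703]
tool_rot: [-0.47, 3.106, -0.0]
ft_force: [0.7, 0.5, 0.0]
grip_width: 0.416
grip_force: 20.0
```

>>> jog_arm(
  rows="0 0 0 0 0 0 1;0 0 0 0 0 0 1;0 0 0 0 0 0 1;0 0 0 0 0 0 1",
)

```text
time: 15.08
position: [0.5775, 0.2958, 0.071]
tool_rot: [-0.47, 3.106, 0.0]
ft_force: [-0.1, -0.3, 0.2]
grip_width: 0.412
grip_force: 20.0
```

```bash
python3 go.py 0.578 0.296 0.072 17.2
python3 - <<'E'
from h import *
W=np.zeros((600,800,3),np.uint8)
d=cam("side");s=d["img"];W[:300,:400]=cv2.resize(s[95:195,180:313],(400,300),interpolation=2)
W[:300,400:]=cv2.resize(s[195:345,220:420],(400,300),interpolation=2)
hsv=cv2.cvtColor(s,cv2.COLOR_BGR2HSV); m=cv2.inRange(hsv,(18,110,50),(36,255,255));m[:110]=0;m[160:]=0;m[:,:200]=0;m[:,300:]=0
n,l,st,c=cv2.connectedComponentsWithStats(m)
print(st[1:],c[1:])
f=192/np.tan(np.radians(d["vertical_fov"])/2);M=Rm(d["orientation"]);C=np.array([.578,.296,0])
a=np.radians(17.2);X=np.array([np.cos(a),np.sin(a),0]);Y=np.array([-np.sin(a),np.cos(a),0])
for z in(.067,.093):
  for i,j in((-1,-1),(1,-1),(1,1),(-1,1)):
    q=M.T@(C+i*.032*X+j*.018*Y+[0,0,z]-d["origin"]);print(z,i,j,(q[:2]/q[2]*f+[d["cx"],d["cy"]]).round(1))
d=cam("wrist");W[300:,:400]=cv2.resize(d["img"],(400,300))
d=cam("top");W[300:,400:]=cv2.resize(d["img"][130:280,200:400],(400,300))
cv2.imwrite("pics/e.png",W)
E
```

```text
shift cm [-0.05  0.   -0.1 ] rv [ 0.     0.001 -0.   ] yaw now -162.8 t 15.075 q [-0.56  0.42  0.06  1.63 -0.03  1.09  1.38] [0.5775 0.2958 0.071 ]
[[233 130  11  14 108]] [[238.13888889 136.7037037 ]]
0.067 -1 -1 [238.9 144.1]
0.067 1 -1 [251.2 136.3]
0.067 1 1 [244.8 132.3]
0.067 -1 1 [232.5 139.8]
0.093 -1 -1 [238.5 138.6]
0.093 1 -1 [251.  130.9]
0.093 1 1 [244.5 126.9]
0.093 -1 1 [232.  134.4]
```

View pics/e.png

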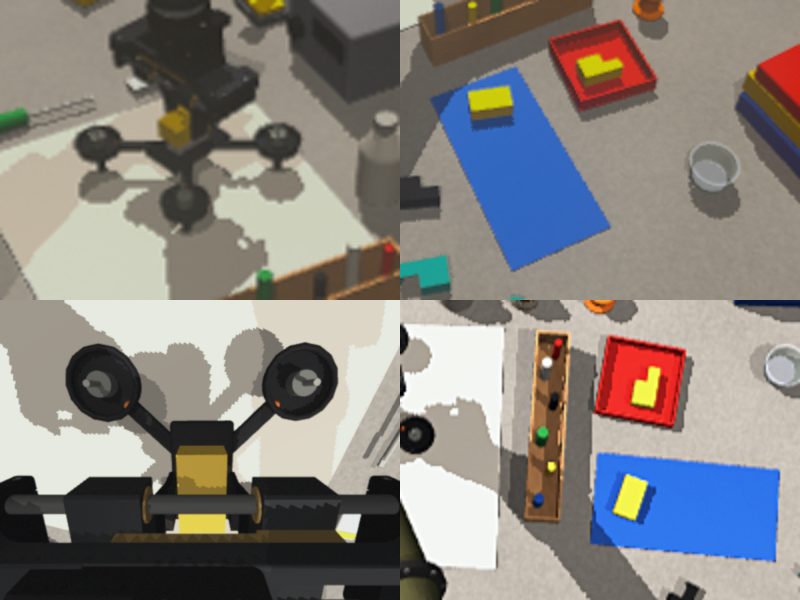

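In the side view the cover's lower corner is at row 144, as predicted for about 11 mm above the rim. The chipped cover lies in the dish at (600,68), and the other good cover is still on the mat at (490,100). Handing in.

```bash
python3 -c "
from bench import ticket
print(ticket.close_job())"
```

```text
the job is handed in; nothing more can be done
None
```

I put the chipped cover in the red scrap dish and let go of it, and the arm is holding a good cover level and lined up about 1 cm above the drone's silver rim; the job is handed in, but no verdict came back.

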